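# Gauge the coin tube and set the tally pointer

### The arm

A 6-joint arm with a two-finger parallel gripper is mounted at the origin on the work surface. World frame = base frame: x ahead of the robot, y to its left, z up, the work surface at z = 0. Lengths are in m, angles in degrees, forces in N, time in s.
With the tool pointing down it reaches from about 0.4 to 0.825 m from the base axis. Payload 7 kg.
Tool frame: the origin (TCP) lies midway between the tips of the shut fingers; the grasp point (between the pads) lies 19 mm behind it; z points along the fingers, y is the direction in which the jaws open and shut (so a half turn about z gives the same grasp; the last joint's range is limited). The gripper opens to 88 mm and grips with 3 to 60 N. Pads are 19 mm wide; open, the fingers measure 130 mm over their backs; the gripper's body (78 mm by 193 mm) begins 47 mm behind the grasp point.
Start: joints at [82.741, 20.546, 0.682, 0, -70.136, -16.507], TCP at [0.272, 0.618, 0.227] pointing down, gripper open.
Joint ranges: [-176.03, 176.03], [-82.01, 121.73], [-58.28, 71.71], [-173.87, 95.51], [-174.79, -0.11], [-173.66, 173.66]. Speed limits (degrees/s): [136.94, 136.94, 172.46, 180, 180, 180].

### API

Orientations are given as [roll, pitch, yaw] about the fixed x, y, z axes, in that order (R = Rz(yaw) Ry(pitch) Rx(roll)).
In Python, from plant import get_state, capture, close_job gives the robot as it stands.
- The arm moves only by the tool apply_moves, never from a script. Its argument "commands" is a list of rows, each an object with "grip": the opening, from 0 (shut) to 1 (fully open); "dp": the shift along the tool's x, y, z in mm, a list of three; "yaw": the turn about the tool's z in rad. A call has 1 to 12 rows; each row is the pose to reach, as a shift and turn from the pose commanded when the call began, along the tool's axes at that moment; what a row does not reach only later rows make up. A row lasts 1/8 s, in which the tool goes at most 62.5 mm and 10.7 degrees, less where a joint would pass 70% of its speed; a pose out of reach is approached as far as the arm can. A call with a gripper value outside its range is refused whole. The fingers move at their own pace and stop on an object; "newtons" is the grip in N (left out, the last holds). Time passes only in rows, so rows that repeat a pose let the fingers close. It gives the time, the measured TCP pose, the force and the opening at its end, in the units of the state.
- get_state(): the state, without advancing time (a new reading comes with each control period).
- capture(name): name is "side" or "top"; returns a dict with "color" (480x640x3 uint8, red, green, blue), "camera_matrix" (3x3 intrinsics, pixels), "xyz" and "rotation" of the camera in the world. Camera axes: x right, y up, looking along -z (the intrinsics and any distortion apply to the point x, -y, -z); pixel columns grow to the right and rows downward; lengths in m; the calibration is good to about 2 mm. A picture is of the moment at which its call begins. There is no depth.
- close_job(): hands the job in, once; it reports no verdict.
The state is a dict: "time_s": time; "joints": joint angles; "qd": joint speeds; "joint_torque": joint torques, N m; "tcp_pos": TCP position; "eef_rot": TCP orientation; "contact_force": force on the tool from outside, world axes, zero at the start; "moment": the same for the moment, N m; "gripper_width": finger opening in m.
Only numpy, scipy, OpenCV 4.12 (cv2) and the standard library are available. Lean on these libraries where they do the work, as an engineer would, in place of code of your own. Each camera call takes 0.05 s, during which the arm holds its last target.

### The job

Take the depth rod out of its stand, lower it gently into the coin tube nearest the robot until it bottoms on the coins, and press it down there lightly for about a second to be sure of the reading. Leave the rod standing free in that tube, resting on the coins, and then slide the pointer on the tally rail to the depth you measured, in millimetres from the tube's mouth down to the coins. Never push or knock hard on any tube, and leave the shaker, bowl, cup and bottle where they are.

Things in the scene. Friction and masses are not known exactly. Their poses are not given: they have to be found in the camera images.
- rod_grip (a point): Middle of the dark wooden head of the depth rod: a round upright head, 25 mm across and 42 mm tall, easily gripped from above at any yaw. The whole rod is 156 mm long, about 120 g, and stands upright in its stand at the start. This point is on the axis, 135 mm above the rod's lower end; z up along the rod, towards the head.
- rod_tip (a point): Centre of the flat lower end of the depth rod, 135 mm below rod_grip; the aluminium shaft is 18 mm across (15 mm at the chamfered end) and carries a dark ring every 10 mm from this end, up to 110 mm. z up along the rod.
- stand: Round wooden block, 72 mm across, 50 mm high, with an open hole about 22 mm wide and 40 mm deep in the top, in which the rod stands at the start. Fixed. Origin: centre of the underside, on the table. It may be on either side of the rack.
- rack: Fixed dark steel plate, 210 x 70 x 12 mm, with 32 mm high side lips, carrying the three coin tubes along its x axis, 65 mm apart. Origin: centre of the underside, on the table; -x points roughly towards the robot, so the tube nearest the robot is at x = -65 mm there. The tube mouths are 122 mm above the table.
- tube_p: One of three look-alike open steel tubes on the rack; which stands in which place varies. 33 mm across, 110 mm high, bore 22 mm. Origin: centre of the underside; z up the axis; mouth at z = 110 mm. Hidden inside is a flat stack of coins, its top 40 to 90 mm below the mouth, different in each tube. The stack is sprung: gives from 3 N, then 2.5 N per mm, at most 4 mm (13 N).
- tube_q: One of three look-alike open steel tubes on the rack; which stands in which place varies. 33 mm across, 110 mm high, bore 22 mm. Origin: centre of the underside; z up the axis; mouth at z = 110 mm. Hidden inside is a flat stack of coins, its top 40 to 90 mm below the mouth, different in each tube. The stack is sprung: gives from 3 N, then 2.5 N per mm, at most 4 mm (13 N).
- tube_r: One of three look-alike open steel tubes on the rack; which stands in which place varies. 33 mm across, 110 mm high, bore 22 mm. Origin: centre of the underside; z up the axis; mouth at z = 110 mm. Hidden inside is a flat stack of coins, its top 40 to 90 mm below the mouth, different in each tube. The stack is sprung: gives from 3 N, then 2.5 N per mm, at most 4 mm (13 N).
- rail: Tally rail: fixed white bar 180 x 56 x 16 mm, long along its x, which points away from the robot; a dark strip 24 mm high across its near end. Origin: centre of the underside. The black ticks along its +y edge are 10 mm apart, the first at x = -55 mm (reading 0), the last at x = +55 mm (reading 110 mm); the ticks at 0, 50 and 100 mm are longer. It may be on either side of the rack.
- pointer (a joint): Reading of the sliding pointer, in m: 0 (nearest the robot) to 0.110, growing along the rail's +x (roughly away from the robot). At reading q the middle of the pointer's fin is at x = -55 mm + q on the rail, beside the tick for q. It slides with about 2 N of friction and stays where it is left.
- pointer_grip (a point): Point on the pointer's grey upright fin, at the middle of its thickness and width, 52 mm above the table. The fin is 14 mm thick along the rail's x, 26 mm wide across the rail, its top 72 mm above the table; it stands on a steel foot 22 mm long whose top is 24 mm above the table. x along the rail.
- shaker: Closed aluminium shaker can, 64 mm across, 110 mm tall, standing at the back; origin at the centre of its underside. A bystander, to be left alone.
- bowl: Small steel bowl, 90 mm across, 40 mm high, close in front of the robot; origin at the centre of its underside. A bystander, to be left alone.
- cup: White plastic cup, 66 mm across, 60 mm high, close in front of the robot; origin at the centre of its underside. A bystander, to be left alone.
- sauce: Amber glass bottle, 56 mm across, 170 mm tall, at the side; origin at the centre of its underside. A bystander, to be left alone.
Not all that is in view belongs to the job. Leave any turquoise look-alike of the rail alone.

How it is judged (in metres and radians):
On the way:
1. the rod, upright in the tube nearest the robot, is pressed on the coins with 2 to 15 N for 0.3 s (((x of tube_p in the frame of rack below -0.04 m and horizontal distance between rod_tip and tube_p below 0.007 m and angle between rod_tip's own z axis and vertical below 0.12 rad and z of rod_tip in the frame of tube_p below 0.067 m and contact force between tube_p and anything else between 2 and 15 N) or (x of tube_q in the frame of rack below -0.04 m and horizontal distance between rod_tip and tube_q below 0.007 m and angle between rod_tip's own z axis and vertical below 0.12 rad and z of rod_tip in the frame of tube_q below 0.05 m and contact force between tube_q and anything else between 2 and 15 N) or (x of tube_r in the frame of rack below -0.04 m and horizontal distance between rod_tip and tube_r below 0.007 m and angle between rod_tip's own z axis and vertical below 0.12 rad and z of rod_tip in the frame of tube_r below 0.032 m and contact force between tube_r and anything else between 2 and 15 N))), for 0.3 s.
At the end, for the whole second after the job is handed in: The rod stands free in the tube nearest the robot, its lower end on the coins (within 3 mm), and the pointer's reading equals the depth from that tube's mouth to the top of its coins within 5 mm (((x of tube_p in the frame of rack below -0.04 m and horizontal distance between rod_tip and tube_p below 0.007 m and angle between rod_tip's own z axis and vertical below 0.12 rad and z of rod_tip in the frame of tube_p below 0.068 m and value of joint pointer between 0.04 and 0.05 m) or (x of tube_q in the frame of rack below -0.04 m and horizontal distance between rod_tip and tube_q below 0.007 m and angle between rod_tip's own z axis and vertical below 0.12 rad and z of rod_tip in the frame of tube_q below 0.051 m and value of joint pointer between 0.057 and 0.067 m) or (x of tube_r in the frame of rack below -0.04 m and horizontal distance between rod_tip and tube_r below 0.007 m and angle between rod_tip's own z axis and vertical below 0.12 rad and z of rod_tip in the frame of tube_r below 0.033 m and value of joint pointer between 0.075 and 0.085 m))); the robot touches nothing.
It fails at once if any tube (or the coins in it) is loaded with more than 22 N (contact force between any of tube_p, tube_q, tube_r and anything else above 22 N).
It fails at once if the shaker, bowl, cup or bottle is moved by more than 30 mm (distance of any of shaker, bowl, cup, sauce from where it was at the start of the episode above 0.03 m).
It also fails if it takes over 58 s, if anything falls off the work surface, if the arm or the gripper's body presses on something with over 40 N, if the wrist force passes 120 N, or if a joint passes its speed limit or range.

## Working session

There is one attempt and no reset: what is moved stays moved. The work goes in short steps, Python scripts to look and compute and a tool call to move; the robot and the scene stay as the last step left them, time stands still between calls to the robot, and variables do not carry over. Pictures are saved under pics/ and viewed, and the job is handed in when it is done.

Besides the shell and the picture viewer there is one more tool, called after "Emit:" as name(argument=value, ...) on one line, values as JSON. apply_moves: Moves the arm, as the interface text tells. Its arguments: {"type":"object","properties":{"commands":{"type":"array","items":{"type":"object","properties":{"grip":{"type":"number"},"dp":{"type":"array","items":{"type":"number"}},"yaw":{"type":"number"}}}},"newtons":{"type":"number"}},"required":["commands"]}

```bash
mkdir -p pics; ls; python3 - <<'E'
from plant import get_state, capture
import cv2
print(get_state())
for n in("side","top"):
    c=capture(n); cv2.imwrite(f"pics/{n}0.png",c["color"][:,:,::-1]); print(n,c["camera_matrix"],c["xyz"],c["rotation"],[k for k in c])
E
```

```text
pics
{'time_s': 0.0, 'joints': array([ 8.27389934e+01,  2.05917329e+01,  6.34955178e-01, -2.00142656e-02,
       -7.01374923e+01, -1.65073572e+01]), 'qd': array([ 0.02530066,  0.03790548, -0.06946218,  0.05080662,  0.01411577,
       -0.0147326 ]), 'joint_torque': array([ 4.60474203e-04, -5.82712519e+01,  2.93043101e+01,  6.99726105e+00,
        6.83893843e-03, -1.48835288e-04]), 'tcp_pos': array([0.27187515, 0.61729088, 0.22562865]), 'eef_rot': array([ 1.79904269e+02, -8.74902210e-03, -2.37751721e+01]), 'contact_force': array([ 0.88413833,  0.00689259, -0.10000279]), 'moment': array([-0.06609328, -0.00064111,  0.03378428]), 'gripper_width': 0.08778630694523432}
side [[607.50574252   0.         317.37012867]
 [  0.         607.50574252 230.87515051]
 [  0.           0.           1.        ]] [ 0.10443406 -0.9944393   0.95259172] [ 50.16496903  -0.91972991 -23.76692108] ['color', 'camera_matrix', 'xyz', 'rotation']
top [[468.75795131   0.         316.18163969]
 [  0.         468.75795131 237.59377625]
 [  0.           0.           1.        ]] [ 0.29315363 -0.058754    1.35792809] [ 10.52578275  -0.59374763 -89.99614065] ['color', 'camera_matrix', 'xyz', 'rotation']
```

View pics/side0.png

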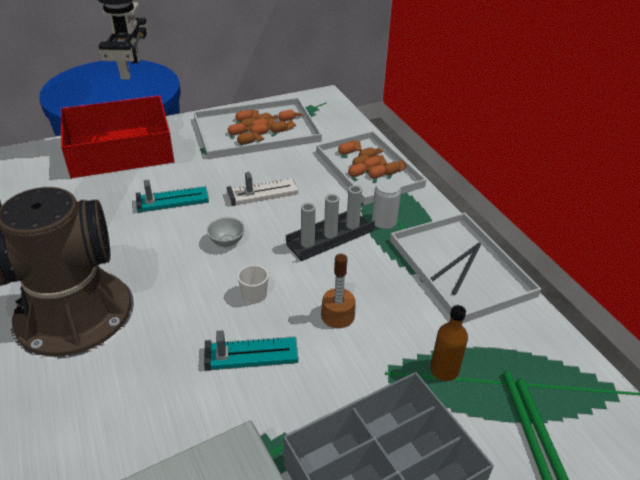

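View pics/top0.png

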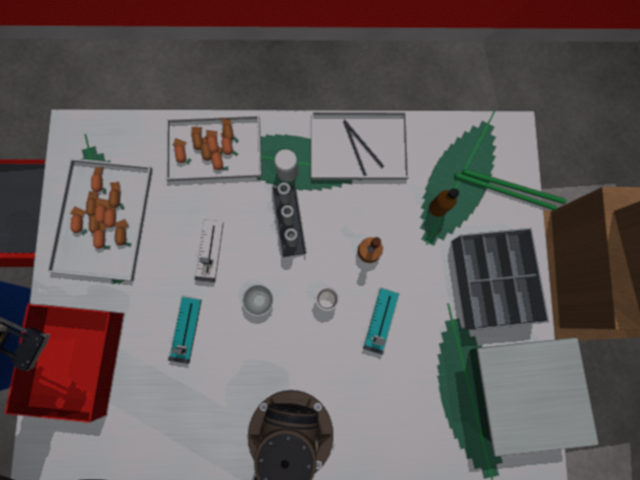

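```bash
cat > h.py <<'E'
import numpy as np, cv2
from scipy.spatial.transform import Rotation as R
K={"side":(607.50574252,317.37012867,230.87515051,[0.10443406,-0.9944393,0.95259172],[50.16496903,-0.91972991,-23.76692108]),
"top":(468.75795131,316.18163969,237.59377625,[0.29315363,-0.058754,1.35792809],[10.52578275,-0.59374763,-89.99614065])}
def ray(n,u,v):
    f,cx,cy,p,r=K[n]; d=np.array([(u-cx)/f,-(v-cy)/f,-1.]); return np.array(p),R.from_euler('xyz',r,degrees=True).apply(d)
def onz(n,u,v,z):
    p,d=ray(n,u,v); return p+d*(z-p[2])/d[2]
def proj(n,X):
    f,cx,cy,p,r=K[n]; c=R.from_euler('xyz',r,degrees=True).inv().apply(np.array(X)-p); return cx+f*c[0]/-c[2],cy-f*c[1]/-c[2]
def crop(src,x0,y0,w,h,s,out):
    im=cv2.imread(src)[y0:y0+h,x0:x0+w]; cv2.imwrite(out,cv2.resize(im,None,fx=s,fy=s,interpolation=cv2.INTER_CUBIC))
E
python3 - <<'E'
from h import *
a=[]
def c(src,x0,y0,w,h,s):
    im=cv2.imread(src)[y0:y0+h,x0:x0+w]; return cv2.resize(im,None,fx=s,fy=s,interpolation=cv2.INTER_CUBIC)
t="pics/top0.png"; s="pics/side0.png"
cv2.imwrite("pics/c_top.png",np.hstack([c(t,265,175,50,90,6),c(t,185,210,50,90,6)  ]))
cv2.imwrite("pics/c_top2.png",c(t,345,220,60,60,8))
cv2.imwrite("pics/c_side.png",np.vstack([c(s,280,180,110,80,6)]))
cv2.imwrite("pics/c_side2.png",np.hstack([c(s,315,245,50,90,6),c(s,220,160,80,90,6)[:,:480]]))
E
```

```text
(no output)
```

View pics/c_top.png

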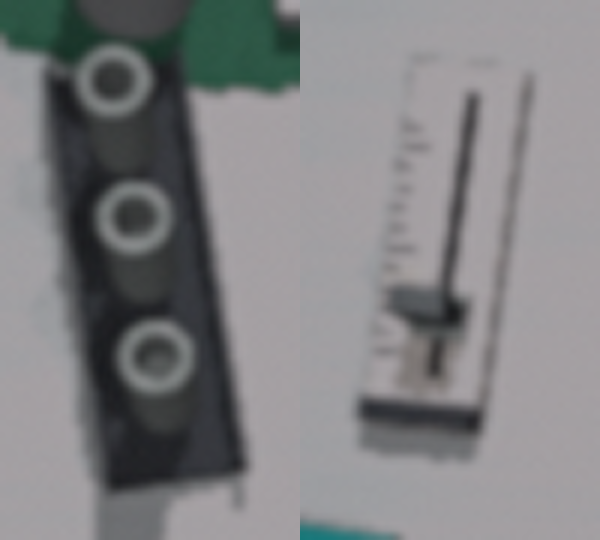

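View pics/c_top2.png

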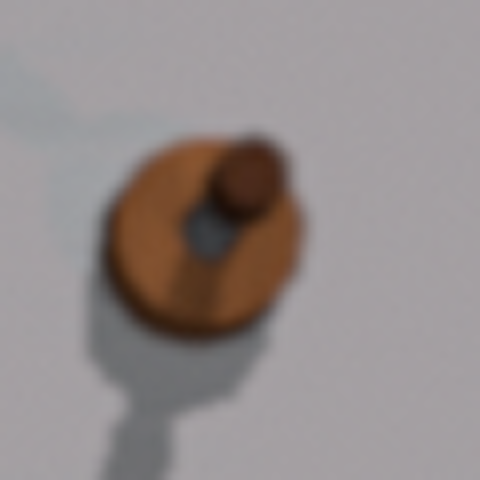

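View pics/c_side.png

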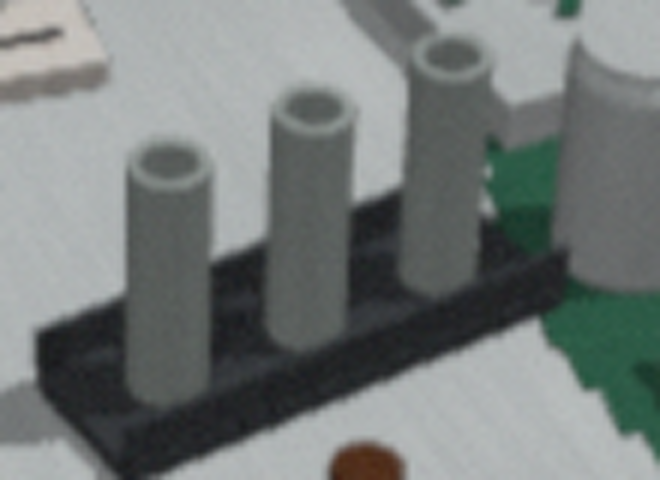

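View pics/c_side2.png

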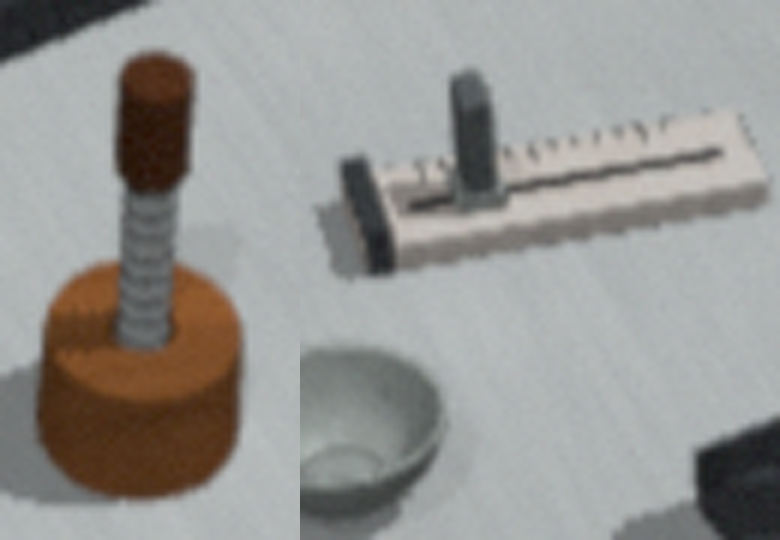

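```bash
python3 - <<'E'
from h import *
np.set_printoptions(precision=4,suppress=True)
T=[(290.4,233.9),(286.9,210.8),(283.6,187.9)];S=[(307.9,207.1),(331.9,197.9),(354.9,189.1)]
for t,s in zip(T,S): print(onz("top",*t,.122)[:2],onz("side",*s,.122)[:2])
print("rod",onz("top",375.7,242.1,.166),onz("side",340.4,256.3,.166))
print("stand",onz("top",345+204/8,220+233/8,.05))
print("fin",onz("side",247.9,172.6,.072),onz("top",205.5,260.3,.072))
# ellipse fits on head (dark red-brown) masks
im=cv2.imread("pics/side0.png");hsv=cv2.cvtColor(im,cv2.COLOR_BGR2HSV)
# corners of rail: side
for n,u,v,z in [("top",185+(365-300)/6,210+425/6,.024),("top",185+(482-300)/6,210+430/6,.024),("top",185+(412-300)/6,210+57/6,.016),("top",185+(530-300)/6,210+75/6,.016)]: print(n,onz(n,u,v,z)[:2])
for p in [(.38,.3),(.4,.3)]:pass
# ticks top view
for v,u in [(352,385),(248,400),(147,418)]: print("tick",onz("top",185+(u-300)/6,210+v/6,.016)[:2])
E
```

```text
[ 0.5328 -0.0023] [ 0.5319 -0.0042]
[0.5965 0.0078] [0.596  0.0064]
[0.6608 0.0175] [0.6599 0.0169]
rod [ 0.5031 -0.225   0.166 ] [ 0.5062 -0.2236  0.166 ]
stand [ 0.5033 -0.2259  0.05  ]
fin [0.4729 0.2465 0.072 ] [0.4678 0.2333 0.072 ]
top [0.4155 0.269 ]
top [0.4132 0.2137]
top [0.5957 0.2565]
top [0.5868 0.1988]
tick [0.4512 0.2631]
tick [0.5015 0.2582]
tick [0.551  0.2517]
```

Candidates. Rail: white at top(208,250) / side(262,190), turquoise look-alikes at top(185,330) and (380,320); I take the white one, confirmed in the crop with its ticks and the dark strip at the near end. Rod: the dark head at top(375.7,242) / side(340,256) on the wooden stand; the brown bottle at (445,203) is not it. Nearest tube: top(290.4,234), the lowest of the three mouths.

The crops agree in both views: rod about (0.5045,-0.2245), near tube about (0.532,-0.003). I start by moving over the rod.

Emit:
apply_moves(commands=[{"grip":0.6,"dp":[50,60,-40],"yaw":0.17},{"grip":0.6,"dp":[90,110,-40],"yaw":0.34},{"grip":0.6,"dp":[130,160,-40],"yaw":0.51},{"grip":0.6,"dp":[168,206,-40],"yaw":0.68},{"grip":0.6,"dp":[206,252,-40],"yaw":0.85},{"grip":0.6,"dp":[244,299,-40],"yaw":1.02},{"grip":0.6,"dp":[282,346,-40],"yaw":1.156},{"grip":0.6,"dp":[320,392,-40],"yaw":1.156},{"grip":0.6,"dp":[358,439,-40],"yaw":1.156},{"grip":0.6,"dp":[396,485,-40],"yaw":1.156},{"grip":0.6,"dp":[434,532,-40],"yaw":1.156},{"grip":0.6,"dp":[472,578,-40],"yaw":1.156}])

```text
time_s: 1.6
tcp_pos: [0.4701, -0.1, 0.2667]
eef_rot: [-180.0, 0.0, -90.0]
contact_force: [2.4, 0.7, 1.1]
gripper_width: 0.0529
```

Emit:
apply_moves(commands=[{"grip":0.6,"dp":[60,-17,0],"yaw":0},{"grip":0.6,"dp":[110,-34.5,0],"yaw":0},{"grip":0.6,"dp":[124.5,-34.5,40],"yaw":0},{"grip":0.6,"dp":[124.5,-34.5,70],"yaw":0},{"grip":0.6,"dp":[124.5,-34.5,70],"yaw":0}])

```text
time_s: 2.22
tcp_pos: [0.5027, -0.2225, 0.1941]
eef_rot: [179.7, 0.0, -90.1]
contact_force: [-0.1, 0.3, 0.6]
gripper_width: 0.0526
```

```bash
python3 - <<'E'
from plant import get_state, capture
from h import *
print(get_state()["tcp_pos"])
ims=[]
for n,(x,y) in dict(side=(280,190),top=(330,200)).items():
    c=capture(n)["color"][:,:,::-1]; cv2.imwrite(f"pics/{n}1.png",c); ims.append(cv2.resize(c[y:y+130,x:x+90],None,fx=4,fy=4,interpolation=2))
cv2.imwrite("pics/g1.png",np.hstack(ims))
E
```

```text
[ 0.50271482 -0.22245757  0.19411496]
```

View pics/g1.png

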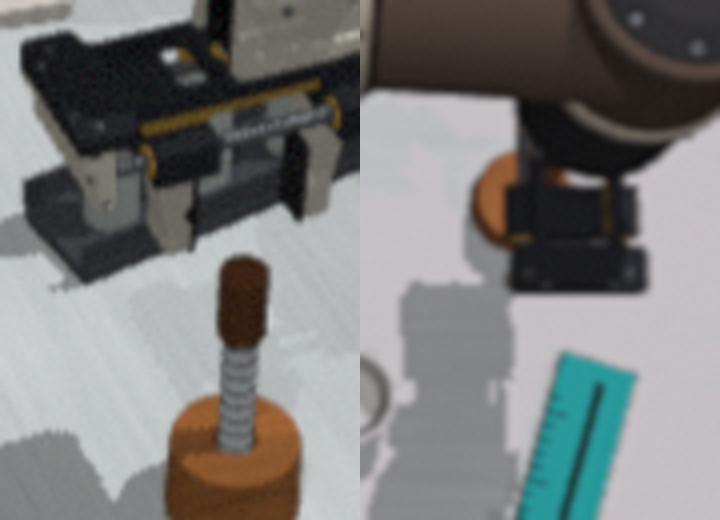

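```bash
python3 - <<'E'
from plant import get_state
from h import *
s=get_state();print(s["time_s"],s["tcp_pos"],s["qd"])
print(proj("side",s["tcp_pos"]),proj("side",[.5045,-.2245,.166]),proj("side",[.5045,-.2245,.05]),proj("top",[.5045,-.2245,.166]))
E
```

```text
2.325 [ 0.5049606  -0.22250902  0.19740644] [ 4.69091299e-01 -1.13150658e+00  1.01678011e+00 -8.29768078e-04
  1.77980835e-01  7.58165829e-02]
(np.float64(340.2452147072104), np.float64(243.84203929394727)) (np.float64(339.81770155195693), np.float64(256.83501679541854)) (np.float64(337.56696662986667), np.float64(298.79300154595927)) (np.float64(375.5060872546529), np.float64(241.5624368431188))
```

Emit:
apply_moves(commands=[{"grip":0.6,"dp":[1,0,35],"yaw":0},{"grip":0.6,"dp":[1,0,70],"yaw":0},{"grip":0.6,"dp":[1,0,70],"yaw":0},{"grip":0.2,"dp":[1,0,70],"yaw":0},{"grip":0.2,"dp":[1,0,70],"yaw":0},{"grip":0.2,"dp":[1,0,70],"yaw":0},{"grip":0.2,"dp":[1,0,70],"yaw":0}], newtons=25)

```text
time_s: 3.2
tcp_pos: [0.5054, -0.2235, 0.1275]
eef_rot: [-179.9, -0.0, -90.0]
contact_force: [0.2, 0.9, 2.9]
gripper_width: 0.0246
```

Emit:
apply_moves(commands=[{"grip":0.2,"dp":[0,0,-40],"yaw":0},{"grip":0.2,"dp":[0,0,-90],"yaw":0},{"grip":0.2,"dp":[0,0,-140],"yaw":0},{"grip":0.2,"dp":[-30,-4,-150],"yaw":0},{"grip":0.2,"dp":[-80,-10,-150],"yaw":0},{"grip":0.2,"dp":[-130,-16,-150],"yaw":0},{"grip":0.2,"dp":[-180,-22,-150],"yaw":0},{"grip":0.2,"dp":[-210,-27,-150],"yaw":0},{"grip":0.2,"dp":[-220,-27,-150],"yaw":0},{"grip":0.2,"dp":[-220,-27,-135],"yaw":0},{"grip":0.2,"dp":[-220,-27,-135],"yaw":0},{"grip":0.2,"dp":[-220,-27,-135],"yaw":0}])

```text
time_s: 4.7
tcp_pos: [0.5314, -0.0044, 0.2614]
eef_rot: [180.0, -0.0, -90.1]
contact_force: [-0.1, -0.1, -0.7]
gripper_width: 0.0241
```

```bash
python3 - <<'E'
from plant import get_state, capture
from h import *
s=get_state();print(s["time_s"],s["tcp_pos"],s["contact_force"])
ims=[]
for n,(x,y) in dict(side=(265,140),top=(245,180)).items():
    c=capture(n)["color"][:,:,::-1]; cv2.imwrite(f"pics/{n}2.png",c); ims.append(cv2.resize(c[y:y+100,x:x+80],None,fx=5,fy=5,interpolation=2))
cv2.imwrite("pics/g2.png",np.hstack(ims))
E
```

```text
4.7 [ 0.53139239 -0.00440339  0.26135521] [-0.14549979 -0.131856   -0.66220306]
```

View pics/g2.png

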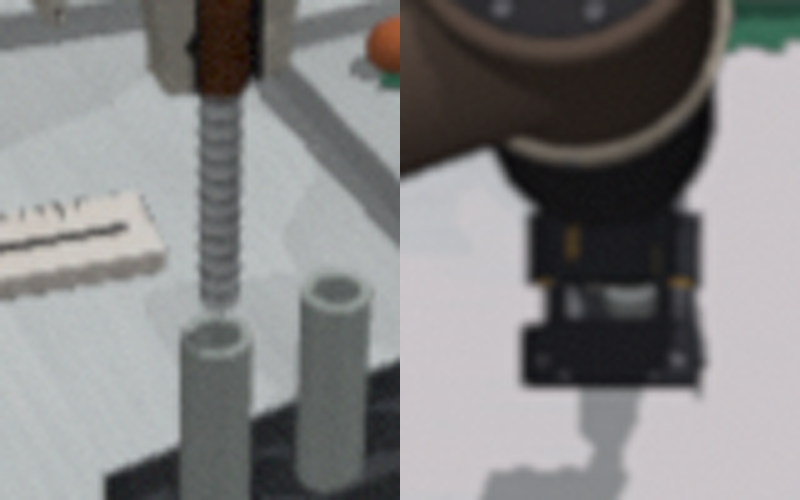

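```bash
python3 - <<'E'
from h import *
im=cv2.imread("pics/side2.png")
cv2.imwrite("pics/g3.png",cv2.resize(im[185:230,290:335],None,fx=13,fy=13,interpolation=cv2.INTER_CUBIC))
for z in (.140,.1455,.150): print(z,onz("side",308.7,200.5,z))
print(onz("side",308.3,207.5,.122), proj("side",[.5314,-.0044,.1455]),proj("side",[.5314,-.0044,.2804]))
E
```

```text
0.14 [ 0.53366423 -0.00430969  0.14      ]
0.1455 [ 0.530759   -0.01101135  0.1455    ]
0.15 [ 0.52838199 -0.01649452  0.15      ]
[ 0.53212934 -0.00594109  0.122     ] (np.float64(307.79253462636365), np.float64(198.77163705141768)) (np.float64(308.18029330965487), np.float64(146.56347700993302))
```

View pics/g3.png

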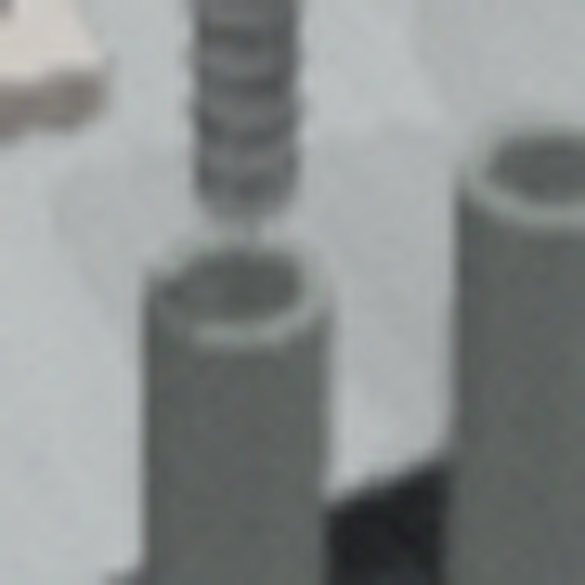

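```bash
python3 - <<'E'
from h import *
print(onz("side",308.58,199.8,.1439),onz("side",307.85,207.1,.122))
E
```

```text
[ 0.53236969 -0.00659457  0.1439    ] [ 0.53177426 -0.00420665  0.122     ]
```

Emit:
apply_moves(commands=[{"grip":0.2,"dp":[-2,0.8,8],"yaw":0},{"grip":0.2,"dp":[-2,0.8,17],"yaw":0},{"grip":0.2,"dp":[-2,0.8,17],"yaw":0},{"grip":0.2,"dp":[-2,0.8,17],"yaw":0}])

```text
time_s: 5.3
tcp_pos: [0.5308, -0.0014, 0.2446]
eef_rot: [180.0, -0.0, -90.0]
contact_force: [-0.8, 0.8, -0.8]
gripper_width: 0.0249
```

```bash
python3 - <<'E'
from plant import get_state, capture
from h import *
s=get_state();print(s["time_s"],s["tcp_pos"],s["contact_force"])
c=capture("side")["color"][:,:,::-1]; cv2.imwrite("pics/side3.png",c)
cv2.imwrite("pics/g4.png",cv2.resize(c[180:225,285:330],None,fx=13,fy=13,interpolation=cv2.INTER_CUBIC))
E
```

```text
5.3 [ 0.53083196 -0.00139034  0.24456128] [-0.79219228  0.77992856 -0.80022758]
```

View pics/g4.png

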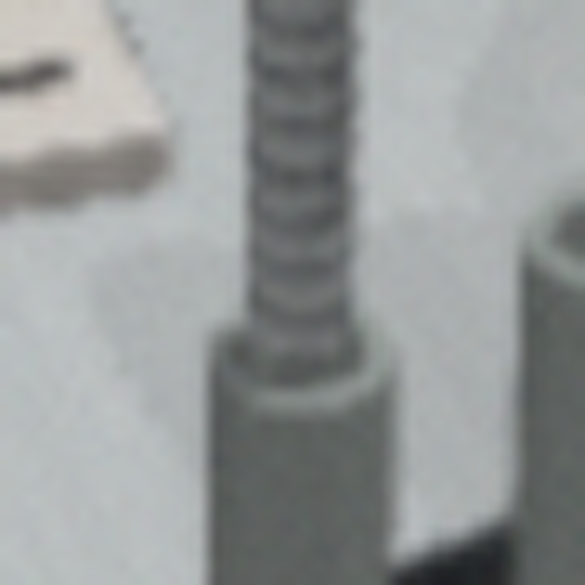

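Emit:
apply_moves(commands=[{"grip":0.2,"dp":[-1,0,1],"yaw":0},{"grip":0.2,"dp":[-1,0,2],"yaw":0},{"grip":0.2,"dp":[-1,0,3],"yaw":0},{"grip":0.2,"dp":[-1,0,4],"yaw":0},{"grip":0.2,"dp":[-1,0,5],"yaw":0},{"grip":0.2,"dp":[-1,0,6],"yaw":0}])

```text
time_s: 6.1
tcp_pos: [0.5308, -0.0004, 0.2385]
eef_rot: [180.0, -0.0, -90.0]
contact_force: [-0.4, 0.8, -1.4]
gripper_width: 0.0246
```

Emit:
apply_moves(commands=[{"grip":0.2,"dp":[0,0,1],"yaw":0},{"grip":0.2,"dp":[0,0,2],"yaw":0},{"grip":0.2,"dp":[0,0,3],"yaw":0},{"grip":0.2,"dp":[0,0,4],"yaw":0},{"grip":0.2,"dp":[0,0,4],"yaw":0}])

```text
time_s: 6.72
tcp_pos: [0.5309, -0.0003, 0.2345]
eef_rot: [-180.0, 0.0, -90.0]
contact_force: [1.2, -0.2, -1.0]
gripper_width: 0.0247
```

```bash
python3 - <<'E'
from plant import get_state, capture
from h import *
s=get_state();print(s["time_s"],s["tcp_pos"],s["contact_force"],s["moment"])
c=capture("side")["color"][:,:,::-1]; cv2.imwrite("pics/side4.png",c)
cv2.imwrite("pics/g5.png",cv2.resize(c[180:225,285:330],None,fx=13,fy=13,interpolation=cv2.INTER_CUBIC))
E
```

```text
6.725 [ 5.30888330e-01 -3.09361476e-04  2.34534353e-01] [ 1.22812725 -0.15300929 -1.02011434] [ 0.4284539  -0.49421434  0.02116466]
```

View pics/g5.png

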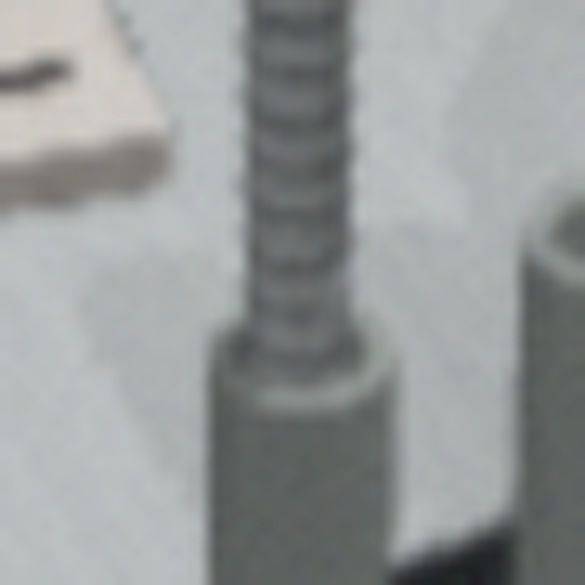

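```bash
python3 - <<'E'
from h import *
a=cv2.imread("pics/side3.png")[130:225,285:330];b=cv2.imread("pics/side4.png")[130:225,285:330]
cv2.imwrite("pics/g6.png",cv2.resize(np.hstack([a,b]),None,fx=6,fy=6,interpolation=cv2.INTER_CUBIC))
E
```

```text
(no output)
```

View pics/g6.png

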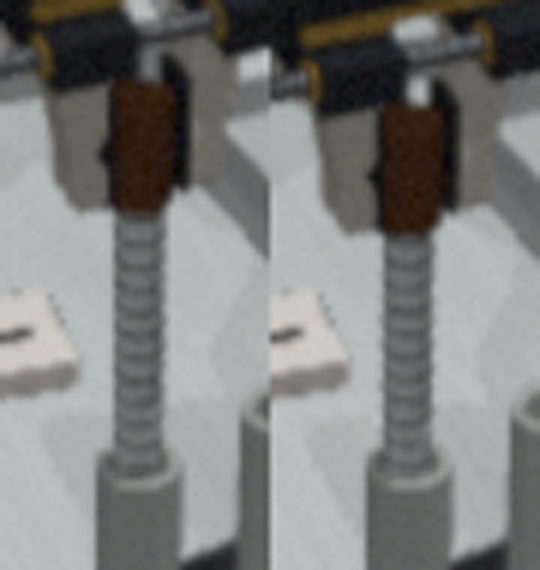

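Emit:
apply_moves(commands=[{"grip":0.2,"dp":[0,-0.5,3],"yaw":0},{"grip":0.2,"dp":[0,-0.5,6],"yaw":0},{"grip":0.2,"dp":[0,-0.5,9],"yaw":0},{"grip":0.2,"dp":[0,-0.5,12],"yaw":0},{"grip":0.2,"dp":[0,-0.5,15],"yaw":0},{"grip":0.2,"dp":[0,-0.5,18],"yaw":0},{"grip":0.2,"dp":[0,-0.5,21],"yaw":0},{"grip":0.2,"dp":[0,-0.5,24],"yaw":0},{"grip":0.2,"dp":[0,-0.5,27],"yaw":0},{"grip":0.2,"dp":[0,-0.5,30],"yaw":0},{"grip":0.2,"dp":[0,-0.5,30],"yaw":0}])

```text
time_s: 8.15
tcp_pos: [0.5312, -0.0004, 0.2042]
eef_rot: [180.0, 0.0, -90.0]
contact_force: [2.1, 1.5, -1.6]
gripper_width: 0.0245
```

Emit:
apply_moves(commands=[{"grip":0.2,"dp":[0,0,1.5],"yaw":0},{"grip":0.2,"dp":[0,0,3],"yaw":0},{"grip":0.2,"dp":[0,0,4.5],"yaw":0},{"grip":0.2,"dp":[0,0,6],"yaw":0},{"grip":0.2,"dp":[0,0,7],"yaw":0},{"grip":0.2,"dp":[0,0,8],"yaw":0},{"grip":0.2,"dp":[0,0,8],"yaw":0}])

```text
time_s: 9.02
tcp_pos: [0.5313, -0.0004, 0.1964]
eef_rot: [180.0, 0.0, -90.0]
contact_force: [1.7, 1.0, -1.4]
gripper_width: 0.0248
```

Emit:
apply_moves(commands=[{"grip":0.2,"dp":[0,0,1],"yaw":0},{"grip":0.2,"dp":[0,0,2],"yaw":0},{"grip":0.2,"dp":[0,0,3],"yaw":0},{"grip":0.2,"dp":[0,0,4],"yaw":0},{"grip":0.2,"dp":[0,0,4],"yaw":0}])

```text
time_s: 9.65
tcp_pos: [0.5315, -0.0004, 0.193]
eef_rot: [-180.0, -0.0, -90.0]
contact_force: [-0.2, 1.1, 4.9]
gripper_width: 0.0244
```

Emit:
apply_moves(commands=[{"grip":0.2,"dp":[0,0,0.5],"yaw":0},{"grip":0.2,"dp":[0,0,0.5],"yaw":0},{"grip":0.2,"dp":[0,0,0.5],"yaw":0},{"grip":0.2,"dp":[0,0,0.5],"yaw":0},{"grip":0.2,"dp":[0,0,0.5],"yaw":0},{"grip":0.2,"dp":[0,0,0.5],"yaw":0},{"grip":0.2,"dp":[0,0,0.5],"yaw":0},{"grip":0.2,"dp":[0,0,0.5],"yaw":0},{"grip":0.2,"dp":[0,0,0.5],"yaw":0}])

```text
time_s: 10.78
tcp_pos: [0.5316, -0.0004, 0.1926]
eef_rot: [-180.0, -0.0, -90.0]
contact_force: [-0.2, 1.4, 5.2]
gripper_width: 0.0244
```

```bash
python3 - <<'E'
from plant import get_state, capture
from h import *
s=get_state();print(s["time_s"],s["tcp_pos"],s["contact_force"],s["moment"])
c=capture("side")["color"][:,:,::-1]; cv2.imwrite("pics/side5.png",c)
cv2.imwrite("pics/g7.png",cv2.resize(c[140:220,285:345],None,fx=9,fy=7,interpolation=cv2.INTER_CUBIC))
E
```

```text
10.775 [ 5.31553959e-01 -4.18335549e-04  1.92643022e-01] [-0.16607468  1.39321663  5.24674894] [ 0.76881357  0.1355056  -0.00507113]
```

View pics/g7.png

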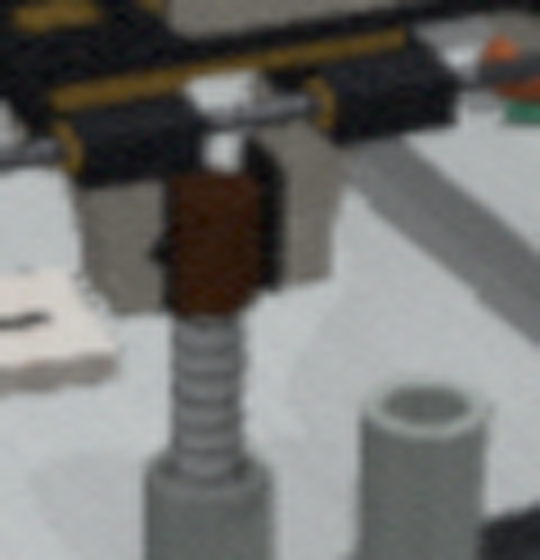

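Emit:
apply_moves(commands=[{"grip":0.2,"dp":[0,0,0.5],"yaw":0},{"grip":0.2,"dp":[0,0,1],"yaw":0},{"grip":0.2,"dp":[0,0,1],"yaw":0},{"grip":0.2,"dp":[0,0,1],"yaw":0},{"grip":0.2,"dp":[0,0,1],"yaw":0}])

```text
time_s: 11.45
tcp_pos: [0.5316, -0.0005, 0.1919]
eef_rot: [-179.9, -0.0, -90.0]
contact_force: [-0.6, 1.0, 7.8]
gripper_width: 0.0247
```

Emit:
apply_moves(commands=[{"grip":0.2,"dp":[0,0,-1],"yaw":0},{"grip":0.2,"dp":[0,0,-2.2],"yaw":0},{"grip":0.2,"dp":[0,0,-2.2],"yaw":0},{"grip":0.6,"dp":[0,0,-2.2],"yaw":0},{"grip":0.6,"dp":[0,0,-2.2],"yaw":0},{"grip":0.6,"dp":[0,0,-2.2],"yaw":0},{"grip":0.6,"dp":[0,0,-2.2],"yaw":0},{"grip":0.6,"dp":[0,0,-20],"yaw":0},{"grip":0.6,"dp":[0,0,-60],"yaw":0},{"grip":0.6,"dp":[0,0,-100],"yaw":0},{"grip":0.6,"dp":[0,0,-100],"yaw":0}])

```text
time_s: 12.82
tcp_pos: [0.5329, -0.0002, 0.2945]
eef_rot: [-179.7, 0.1, -90.0]
contact_force: [0.4, 0.5, -0.1]
gripper_width: 0.0527
```

```bash
python3 - <<'E'
from plant import get_state, capture
from h import *
s=get_state();print(s["time_s"],s["tcp_pos"],s["contact_force"])
c=capture("side")["color"][:,:,::-1]; cv2.imwrite("pics/side6.png",c)
cv2.imwrite("pics/g8.png",cv2.resize(c[100:260,265:365],None,fx=5,fy=3.7,interpolation=cv2.INTER_CUBIC))
E
```

```text
12.825 [ 5.32873187e-01 -1.99426522e-04  2.94526444e-01] [ 0.38948414  0.54284339 -0.14045049]
```

View pics/g8.png

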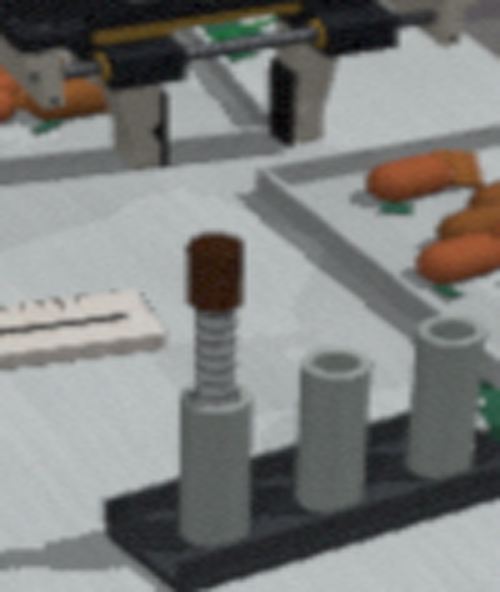

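Emit:
apply_moves(commands=[{"grip":0.5,"dp":[-55,14,0],"yaw":0.05},{"grip":0.5,"dp":[-110,28,0],"yaw":0.112},{"grip":0.5,"dp":[-165,42,0],"yaw":0.112},{"grip":0.5,"dp":[-220,58,0],"yaw":0.112},{"grip":0.5,"dp":[-238,63,40],"yaw":0.112},{"grip":0.5,"dp":[-238,63,95],"yaw":0.112},{"grip":0.5,"dp":[-238,63,150],"yaw":0.112},{"grip":0.5,"dp":[-238,63,190],"yaw":0.112},{"grip":0.5,"dp":[-238,63,190],"yaw":0.112},{"grip":0.5,"dp":[-238,63,190],"yaw":0.112}])

```text
time_s: 14.12
tcp_pos: [0.4689, 0.238, 0.1021]
eef_rot: [-180.0, 0.0, -96.4]
contact_force: [-0.1, 0.6, 0.7]
gripper_width: 0.0437
```

```bash
python3 - <<'E'
from plant import get_state, capture
from h import *
s=get_state();print(s["time_s"],s["tcp_pos"],s["contact_force"])
ims=[]
for n,(x,y) in dict(side=(210,130),top=(160,190)).items():
    c=capture(n)["color"][:,:,::-1]; cv2.imwrite(f"pics/{n}7.png",c); ims.append(cv2.resize(c[y:y+100,x:x+80],None,fx=5,fy=5,interpolation=2))
cv2.imwrite("pics/g9.png",np.hstack(ims))
print(proj("side",s["tcp_pos"]),proj("side",[.47,.238,.072]))
E
```

```text
14.125 [0.46887099 0.23795819 0.102051  ] [-0.109558    0.64602754  0.74078695]
(np.float64(246.80736276992914), np.float64(164.79304067131224)) (np.float64(247.91658545896365), np.float64(174.6076606552176))
```

View pics/g9.png

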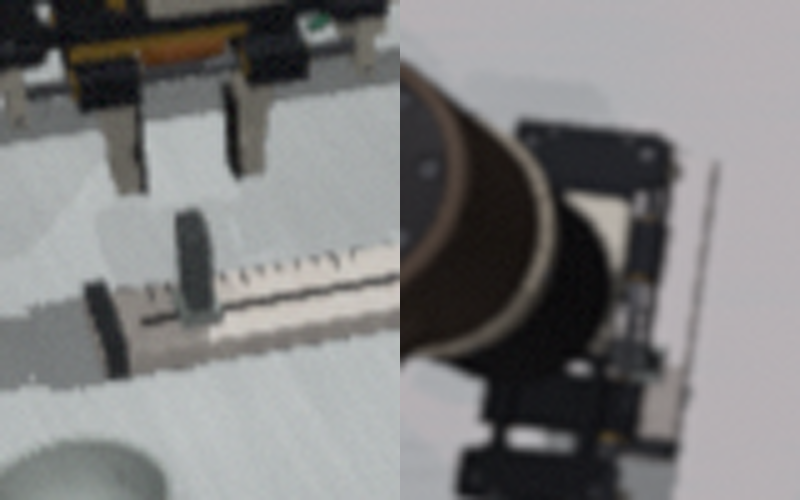

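Emit:
apply_moves(commands=[{"grip":0.5,"dp":[0,0,25],"yaw":0},{"grip":0.5,"dp":[0,0,50],"yaw":0},{"grip":0.5,"dp":[0,0,66],"yaw":0},{"grip":0.5,"dp":[0,0,66],"yaw":0},{"grip":0.1,"dp":[0,0,66],"yaw":0},{"grip":0.1,"dp":[0,0,66],"yaw":0},{"grip":0.1,"dp":[0,0,66],"yaw":0},{"grip":0.1,"dp":[0,0,66],"yaw":0}], newtons=15)

```text
time_s: 15.22
tcp_pos: [0.4687, 0.2378, 0.0356]
eef_rot: [-180.0, 0.0, -96.4]
contact_force: [-0.1, 0.4, 4.4]
gripper_width: 0.0137
```

```bash
python3 - <<'E'
from plant import get_state, capture
from h import *
s=get_state();print(s["time_s"],s["tcp_pos"],s["contact_force"],s["gripper_width"])
c=capture("side")["color"][:,:,::-1]; cv2.imwrite("pics/side8.png",c)
cv2.imwrite("pics/g10.png",cv2.resize(c[150:220,210:310],None,fx=7,fy=7,interpolation=cv2.INTER_CUBIC))
E
```

```text
15.225 [0.46866394 0.23784053 0.03562316] [-0.14251105  0.38239758  4.42837409] 0.013704853813853139
```

View pics/g10.png

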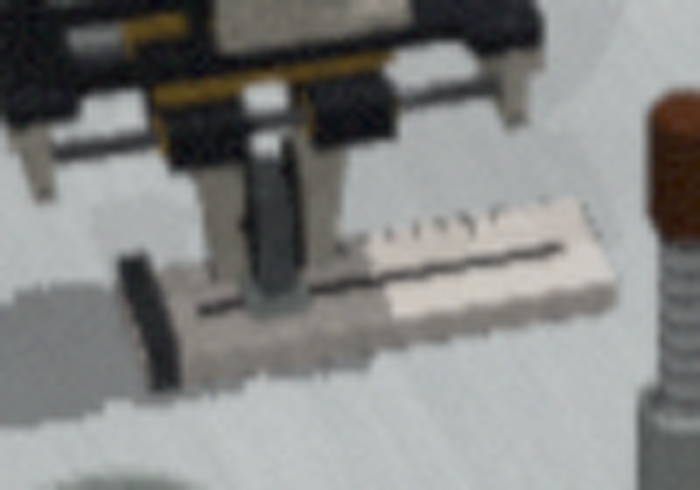

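Emit:
apply_moves(commands=[{"grip":0.1,"dp":[0,-6,0],"yaw":0},{"grip":0.1,"dp":[0,-12,0],"yaw":0},{"grip":0.1,"dp":[0,-18,0],"yaw":0},{"grip":0.1,"dp":[0,-25,0],"yaw":0},{"grip":0.1,"dp":[0,-25,0],"yaw":0},{"grip":0.1,"dp":[0,-25,0],"yaw":0}])

```text
time_s: 16.02
tcp_pos: [0.494, 0.2353, 0.0356]
eef_rot: [-179.9, 0.1, -96.4]
contact_force: [1.3, -0.0, 4.7]
gripper_width: 0.0137
```

Emit:
apply_moves(commands=[{"grip":0.5,"dp":[0,0,0],"yaw":0},{"grip":0.5,"dp":[0,0,0],"yaw":0},{"grip":0.5,"dp":[0,0,0],"yaw":0},{"grip":0.5,"dp":[0,0,-40],"yaw":0},{"grip":0.5,"dp":[0,0,-90],"yaw":0},{"grip":0.5,"dp":[-60,0,-120],"yaw":0},{"grip":0.5,"dp":[-120,0,-150],"yaw":0},{"grip":0.5,"dp":[-180,0,-180],"yaw":0},{"grip":0.5,"dp":[-230,0,-180],"yaw":0},{"grip":0.5,"dp":[-280,0,-180],"yaw":0},{"grip":0.5,"dp":[-280,0,-180],"yaw":0}])

```text
time_s: 17.4
tcp_pos: [0.5236, 0.516, 0.2126]
eef_rot: [179.9, -0.1, -96.3]
contact_force: [-0.3, -0.8, -1.4]
gripper_width: 0.0439
```

```bash
python3 - <<'E'
from plant import get_state, capture
from h import *
s=get_state();print(s["time_s"],s["tcp_pos"],s["contact_force"],s["gripper_width"])
for n,(x,y) in dict(side=(220,160),top=(175,210)).items():
    c=capture(n)["color"][:,:,::-1]; cv2.imwrite(f"pics/{n}9.png",c)
    cv2.imwrite(f"pics/g11{n}.png",cv2.resize(c[y:y+75,x:x+90],None,fx=8,fy=8,interpolation=2))
E
```

```text
17.4 [0.52360358 0.51596314 0.21264781] [-0.27687293 -0.81335117 -1.42438254] 0.043940742404572374
```

View pics/g11side.png

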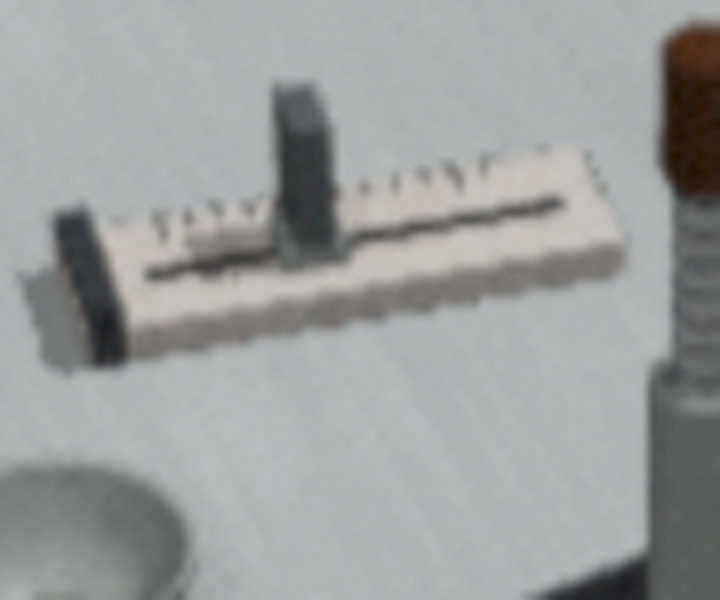

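View pics/g11top.png

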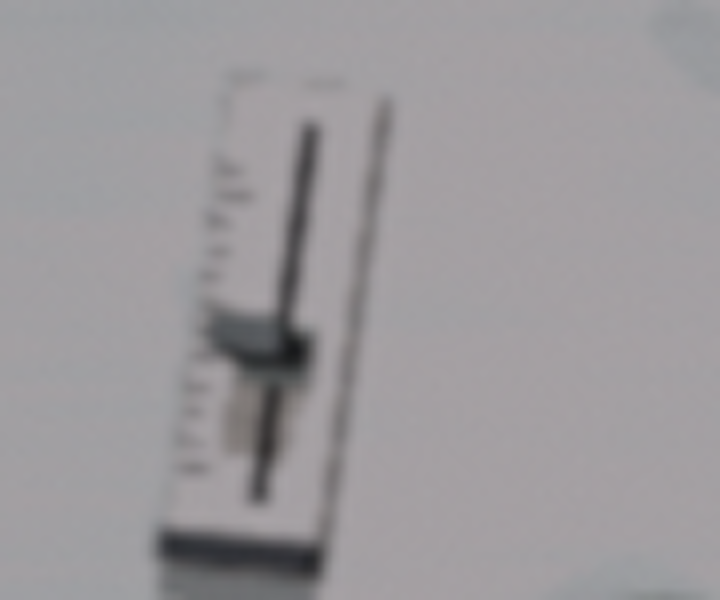

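```bash
python3 - <<'E'
from h import *
d=np.array([np.cos(np.radians(-6.4)),np.sin(np.radians(-6.4))])
def P(n,u,v,z):
    x0,y0=dict(side=(220,160),top=(175,210))[n]
    return onz(n,x0+(u+.5)/8-.5,y0+(v+.5)/8-.5,z)[:2]
def show(l,*a): p=P(*a); print(l,p.round(4),"along",(p@d*1000).round(1))
show("t0 top","top",193,467,.016); show("t100 top","top",238,196,.016)
show("fin top","top",247,332,.072); show("foot near","top",275,378,.024)
show("strip far edge top L","top",162,530,.024)
show("t0 side","side",162,225,.016); show("t100 side","side",491,168,.016); show("t50 side","side",335,195,.016)
show("fintop side","side",303,97,.072)
show("foot near R side","side",285,265,.024); show("foot far R side","side",343,256,.024)
print("tcp",np.array([.494,.2353])@d*1000)
E
```

```text
t0 top [0.4533 0.2646] along 420.9
t100 top [0.5523 0.2528] along 520.7
fin top [0.4936 0.2346] along 464.3
foot near [0.4844 0.2348] along 455.2
strip far edge top L [0.4298 0.2726] along 396.7
t0 side [0.4543 0.2673] along 421.6
t100 side [0.5655 0.2564] along 533.4
t50 side [0.5123 0.2616] along 479.9
fintop side [0.4966 0.2412] along 466.7
foot near R side [0.4809 0.2205] along 453.3
foot far R side [0.4997 0.218 ] along 472.3
tcp 464.69271231718625
```

```bash
python3 - <<'E'
from h import *
a=cv2.imread("pics/side9.png")[110:260,270:400];b=cv2.imread("pics/top9.png")[150:300,240:390]
cv2.imwrite("pics/g12.png",cv2.resize(np.hstack([a,b]),None,fx=2.8,fy=2.8,interpolation=cv2.INTER_CUBIC))
E
```

```text
(no output)
```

View pics/g12.png

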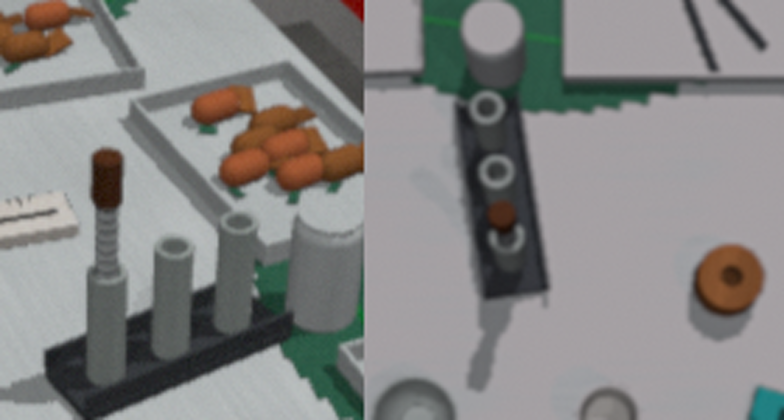

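View pics/top9.png

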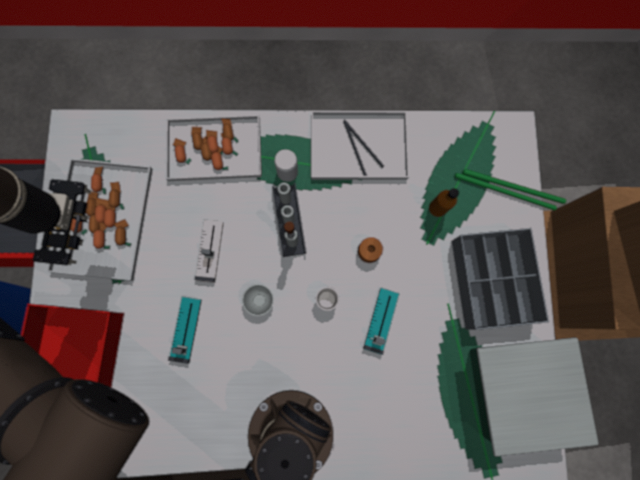

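```bash
python3 - <<'E'
from h import *
print(onz("top",289.6,225.7,.233), onz("side",270+107/2.8,110+157/2.8,.233))
from plant import get_state; s=get_state(); print(s["time_s"],s["contact_force"],s["qd"].round(2))
E
```

```text
[ 0.53170433 -0.00523804  0.233     ] [ 0.5312007  -0.00581944  0.233     ]
17.5 [-0.7209233  -0.39478574 -0.21233905] [-1.06 -1.72 -0.99  0.29  0.12  0.03]
```

Emit:
apply_moves(commands=[{"grip":0.5,"dp":[0,0,0],"yaw":0},{"grip":0.5,"dp":[0,0,0],"yaw":0},{"grip":0.5,"dp":[0,0,0],"yaw":0}])

```text
time_s: 17.88
tcp_pos: [0.5246, 0.5124, 0.2157]
eef_rot: [-180.0, 0.0, -96.5]
contact_force: [-0.5, -0.4, 1.3]
gripper_width: 0.044
```

```bash
python3 -c "
from plant import close_job;print(close_job())"
```

```text
the job is handed in; nothing more can be done
None
```

The rod is standing free in the tube nearest the robot, resting on the coins. The pointer is set for the depth I measured, about 45 mm, and the job was handed in at 17.9 s; no verdict was returned.

- **Depth:** I lowered the rod into the tube until it met the coins. I then pressed for about 1.7 s at roughly 6 to 9 N net (reported force less the reading just before contact). The contact was springy, and together with the tool height it gave a depth of about 45 mm.
- **Rod:** in the last pictures both views put the top of its head at about 233 mm, which fits the tip resting on the coins. It is within about 2 mm of the tube's axis, so nearly upright.
- **Pointer:** my estimates of where it stands ran from 43 to 45 mm: 43.6 (top view), about 43 (side view), 43.8 (gripper position) and 45 (foot edge). They disagree by up to 2 mm and most sit 1 to 2 mm below the target. I left it there, as that is within the 5 mm allowed.
- **Everything else:** the shaker, bowl, cup, bottle and turquoise rails look unmoved in the last top picture. The arm was clear of everything.

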